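# Firmness test of a bench-bled brake lever

## Robot

A 7-joint arm with a two-finger parallel gripper is mounted at the origin on the work surface. World frame = base frame: x ahead of the robot, y to its left, z up, the work surface at z = 0. Lengths are in m, angles in rad, forces in N, time in s.
With the tool pointing down it reaches from about 0.425 to 0.95 m from the base axis. Payload 4.7 kg.
Tool frame: the origin (TCP) lies midway between the tips of the shut fingers; the grasp point (between the pads) lies 19 mm behind it; z points along the fingers, y is the direction in which the jaws open and shut (so a half turn about z gives the same grasp; the last joint's range is limited). The gripper opens to 85 mm and grips with 20 to 120 N. Pads are 22 mm wide; open, the fingers measure 114 mm over their backs; the gripper's body (76 mm by 85 mm) begins 54 mm behind the grasp point. The pads swing forward as they close: fully open they stand 13 mm farther back than shut.
Start: joints at [-1.195, 0.469, -0.049, 1.532, 0.024, 1.141, -0.082], TCP at [0.266, 0.62, 0.231] pointing down, gripper open.
Joint ranges: [-2.59, 2.59], [-0.33, 1.99], [-1.39, 1.29], [0.1, 2.45], [-1.04, 4.18], [0.21, 1.99], [-2.66, 2.66]. Speed limits (rad/s): [2.57, 2.57, 3.14, 3.14, 3.14, 3.14, 3.14].

## Interface

Orientations are given as a unit quaternion [w, x, y, z].
In Python, from rig import robot gives the robot as it stands.
- The arm moves only by the shell command python3 -m handwheel 'ROWS' [OPENING]. ROWS is JSON, one flat list of numbers, 6 for each row, row after row: the shift along the tool's x, y, z in mm, then the turn, a rotation vector about the tool's x, y, z in degrees. In form: [x, y, z, wx, wy, wz, x, y, z, wx, wy, wz, ...]. A call has 1 to 20 rows; each row is the pose to reach, as a shift and turn from the pose commanded when the call began, along the tool's axes at that moment; what a row does not reach only later rows make up. A row lasts 1/12 s, in which the tool goes at most 41.7 mm and 7.16 degrees, less where a joint would pass 70% of its speed; a pose out of reach is approached as far as the arm can. A call with a gripper value outside its range is refused whole. OPENING is the opening, from 0 (shut) to 1 (fully open), set as the call begins (- or left out, the last holds). The fingers move at their own pace and stop on an object; the grip force is fixed at half the most. Time passes only in rows, so rows that repeat a pose let the fingers close. It gives the time, the measured TCP pose, the force and the opening at its end, in the units of the state.
- robot.observe(): the state, without advancing time (a new reading comes with each control period).
- robot.camera(name): name is "scene" or "side" or "wrist"; returns (picture, depth): 480x640x3 uint8, red, green, blue; 480x640 float32, m along the optical axis (not along the pixel's ray), 0 where there is no reading.
- robot.camera_model(name): a dict with "fovy" (degrees; the focal length in pixels is half the picture's height over the tangent of half this angle, whatever the lens; pixels are square), "cx", "cy" (the principal point, pixels), "rvec" (rotation vector, rad) and "tvec" (3), from world to camera coordinates, as OpenCV has them; the wrist camera has in their place "tool_from_camera" (4x4, takes a point from camera to tool coordinates, whose origin is the TCP and whose axes are the flange's). Camera axes: x right, y down, z forward; pixel columns grow to the right and rows downward; lengths in m; the calibration is good to about 2 mm. A picture is of the moment at which its call begins: read the wrist's pose just before it. camera_model takes no time and is no camera call.
- robot.close_job(): hands the job in, once; it reports no verdict.
The state is a dict: "time": time; "qpos": joint angles; "dq": joint speeds; "joint_torque": joint torques, N m; "position": TCP position; "eef_rot": TCP orientation; "ft_force": force on the tool from outside, world axes, zero at the start; "torque": the same for the moment, N m; "opening": opening from 0.0 (shut) to 1.0 (fully open).
Only numpy, scipy, OpenCV 4.12 (cv2) and the standard library are available. Lean on these libraries where they do the work, as an engineer would, in place of code of your own. Each camera call takes 0.05 s, during which the arm holds its last target.

## Task

The brake master cylinder on the handlebar in the vise has been bled and its outlet plugged; check that its lever goes firm before it reaches the rubber grip. With the outside of the fingers on the lever's outer face, press it in until it goes firm and let it come all the way out again, then press it in to the firm point a second time and hold it there for three seconds: firmly but without forcing it. Do not pinch or hook the lever, keep off the handlebar and leave the other things where they are; the program finishes while still holding the lever in.

Things in the scene. Friction and masses are not known exactly. Their poses are not given: they have to be found in the camera images.
- vise: Blue bench vise (104 mm jaws, 166 mm high) on a plywood board, fixed. Origin on the table straight below the handlebar it clamps, at the inner end of the rubber grip. z up; +y along the bar to the grip's free end; the lever is on the bar's -x side, nearer the robot. The vise itself stands 160 mm towards -y; its screw and tommy bar reach 175 mm towards -x there, under 115 mm high.
- handlebar: Fixed aluminium handlebar, 22 mm across, 400 mm long, level, axis 156 mm above the table, axes as the vise's. Origin on its axis at the inner end of the black rubber grip (34 mm across, y = 0 to 130 mm). Dark master cylinder with box-shaped reservoir (top 43 mm above the bar's axis) from y = -100 to -35 mm on the -x side, red plug in its outlet. Not to be touched.
- lever_face (a point): Middle of the finger part of the brake lever's outer face, the spot to press; moves with the lever. Its axes turn with the lever: y along the blade to the ball, z up, x from the outer face towards the bar (press along +x). Straight bare-aluminium blade, 12 mm thick, 15 mm high; the flat outer face runs from y = -65 to +40 mm. From the bar's axis: 80 mm when out, 56 mm at the firm point.
- lever_hinge (a point): The lever's vertical hinge axis at the blade's mid-height, 156 mm above the table; it lies 105 mm back along the blade from lever_face and 24 mm nearer the bar. Axes as lever_face's.
- lever_ball (a point): Centre of the 19 mm ball at the lever's free end, 43 mm along the blade from lever_face. Out: 55 mm clear of the grip; at the firm point still 20 mm clear.
- brake_lever (a joint): Lever angle in rad: 0 fully out (a spring returns it), growing as it is pressed towards the bar. Up to 0.24 a light spring resists (about 4 to 6 N at lever_face); at 0.24 it goes firm on the trapped fluid and hardly gives any more (0.241 at 10 N, 0.244 at 20 N). A steady 8 to 20 N at lever_face is a firm hold; over 40 N is forcing it.
- oil_bottle: White bottle with a black cap, 48 mm across and 115 mm high, standing; origin at the centre of its underside. To be left alone.
- grease_jar: White jar with a green lid, 60 mm across and 45 mm high, standing; origin at the centre of its underside. To be left alone.
- screwdriver: Screwdriver with a yellow handle, lying on the table. To be left alone.
- spanner: Steel spanner lying on the table. To be left alone.
- hex_key: Dark L-shaped hex key, 8 mm thick, 85 x 28 mm, lying on the table. To be left alone.
- spare_grip: Spare black rubber grip, 33 to 40 mm across and 110 mm long, lying on the table. To be left alone.
- bolt_tray: Blue open tray of bolts, 110 x 80 x 28 mm; origin at the centre of its underside. To be left alone.

How it is judged:
By the outcome, as a careful person would: the job done as asked, in the order asked, and still so for the second after the job is handed in, while the arm keeps its last pose, push and grip.
It also fails if it takes over 51 s, if anything falls off the work surface, if the arm or the gripper's body presses on something with over 40 N, if the wrist force passes 120 N, or if a joint passes its speed limit or range.

## Working session

There is one attempt and no reset: what is moved stays moved. The work goes in short steps, Python scripts to look and compute and a shell command to move; the robot and the scene stay as the last step left them, time stands still between calls to the robot, and variables do not carry over. Pictures are saved under pics/ and viewed, and the job is handed in when it is done.

```bash
mkdir -p pics; ls
python3 - <<'E'
from rig import robot
import cv2
s=robot.observe(); print(s)
for n in ["scene","side","wrist"]:
    p,d=robot.camera(n); cv2.imwrite(f"pics/{n}0.png",p[:,:,::-1]); print(n,robot.camera_model(n))
    import numpy as np; np.save(f"pics/{n}0.npy",d)
E
```

```text
pics
{'time': 0.0, 'qpos': array([-1.19490623,  0.46942855, -0.04860523,  1.5336905 ,  0.02409848,
        1.14102233, -0.08230595]), 'dq': array([-9.71495524e-04, -1.55714679e-05,  8.40166397e-04,  3.70410070e-04,
        1.24314691e-03, -5.75821116e-04,  1.47307664e-03]), 'joint_torque': array([-3.53180740e-04, -5.10309291e+01, -4.69481922e-02, -2.37711918e+01,
        1.06485322e-02,  7.47092912e-03, -1.93117629e-06]), 'position': array([0.26558435, 0.6199134 , 0.2302716 ]), 'eef_rot': array([-1.64166418e-04,  2.00999241e-01,  9.79590905e-01, -9.67716449e-04]), 'ft_force': array([ 0.12304044, -0.54046929, -0.00958178]), 'torque': array([-0.01507104, -0.00257754, -0.00386691]), 'opening': 0.999954834237661}
scene {'fovy': 50.79531869043916, 'cx': 324.59120549712173, 'cy': 239.1248074949986, 'rvec': array([ 1.97509298,  1.00030176, -0.557957  ]), 'tvec': array([-0.28780217, -0.1695094 ,  1.41641847])}
side {'fovy': 52.52579120383288, 'cx': 319.5656639547717, 'cy': 239.1693810971109, 'rvec': array([ 0.04487148, -2.75215271,  1.5006231 ]), 'tvec': array([0.5473044 , 0.15022631, 1.06547879])}
wrist {'fovy': 71.95562922594272, 'cx': 323.35281902300505, 'cy': 242.7958986878751, 'tool_from_camera': array([[ 1.93451676e-04, -9.51747506e-01, -3.06882141e-01,
         7.90345226e-02],
       [ 9.99999981e-01,  1.91756851e-04,  3.56735254e-05,
         3.80359696e-04],
       [ 2.48945642e-05, -3.06882142e-01,  9.51747524e-01,
        -1.42984649e-01],
       [ 0.00000000e+00,  0.00000000e+00,  0.00000000e+00,
         1.00000000e+00]])}
```

View pics/scene0.png

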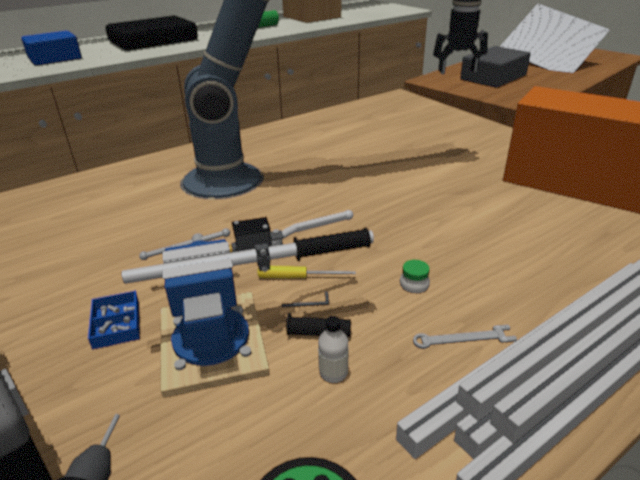

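View pics/side0.png

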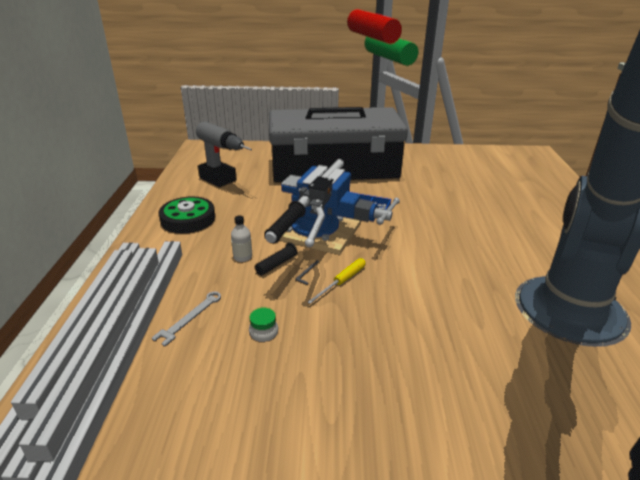

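View pics/wrist0.png

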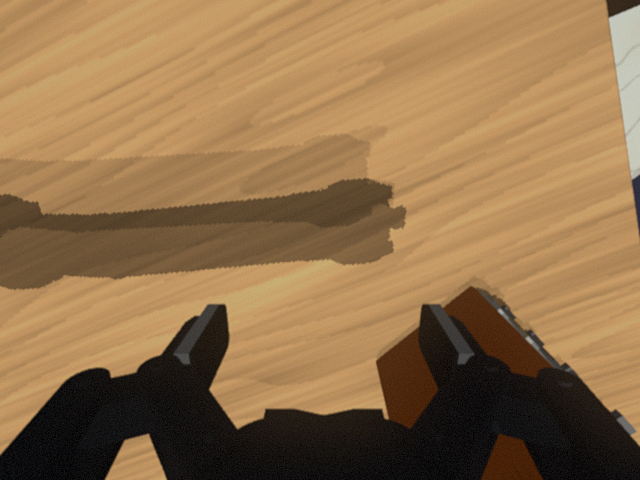

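Scene view: the bar runs (125,276)–(372,238), the grip is at (298–372, 240), the lever blade runs (275,237)–(350,216), and the jar is at (415,275). Next I build a top-down map from the depth.

```bash
cat > h.py <<'E'
import numpy as np, cv2
from rig import robot
def cloud(n,d):
    m=robot.camera_model(n); f=240/np.tan(np.radians(m['fovy'])/2)
    v,u=np.mgrid[0:480,0:640]
    P=np.stack([(u-m['cx'])/f*d,(v-m['cy'])/f*d,d],-1)
    R=cv2.Rodrigues(np.array(m['rvec']))[0]
    return (P-m['tvec'])@R
E
python3 - <<'E'
from h import *
W=[]
for n in ["scene","side"]:
    d=np.load(f"pics/{n}0.npy"); P=cloud(n,d); img=cv2.imread(f"pics/{n}0.png")
    ok=d>0
    c=[(298,248),(335,243),(368,238),(350,216),(320,224),(415,270),(130,276)] if n=="scene" else [(313,240),(272,237),(300,212),(263,320)]
    for u,v in c: print(n,u,v,P[v,u].round(3))
    # top-down map
    x0,x1,y0,y1=.3,.9,-.45,.35; S=1000
    M=np.zeros((600,800,3),np.uint8)
    q=P[ok]; col=img[ok]; o=np.argsort(q[:,2]); q=q[o];col=col[o]
    r=((x1-q[:,0])*S).astype(int); cc=((y1-q[:,1])*S).astype(int)
    k=(r>=0)&(r<600)&(cc>=0)&(cc<800)
    for a in range(2):
        for b in range(2): M[np.clip(r[k]+a,0,599),np.clip(cc[k]+b,0,799)]=col[k]
    cv2.imwrite(f"pics/top_{n}.png",M)
    # zoom
    u0,v0=(220,180) if n=="scene" else (230,140)
    cv2.imwrite(f"pics/zoom_{n}.png",cv2.resize(img[v0:v0+120,u0:u0+180],None,fx=4.4,fy=4.4))
E
```

```text
scene 298 248 [ 0.624 -0.144  0.168]
scene 335 243 [ 0.643 -0.083  0.164]
scene 368 238 [ 0.665 -0.029  0.163]
scene 350 216 [ 0.584 -0.004  0.159]
scene 320 224 [ 0.566 -0.06   0.154]
scene 415 270 [0.67  0.09  0.044]
scene 130 276 [ 0.521 -0.389  0.162]
side 313 240 [ 0.563 -0.01   0.156]
side 272 237 [ 0.647 -0.011  0.16 ]
side 300 212 [ 0.596 -0.113  0.162]
side 263 320 [0.656 0.114 0.046]
```

View pics/top_scene.png

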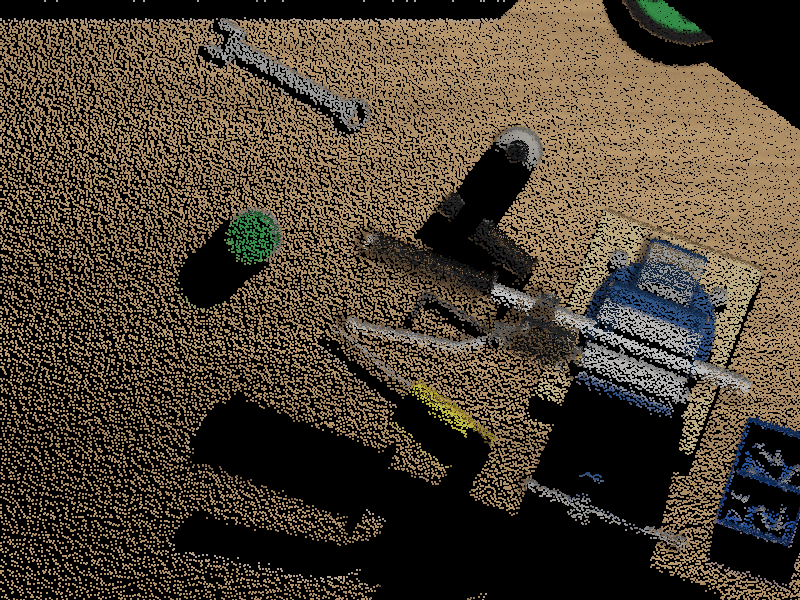

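View pics/top_side.png

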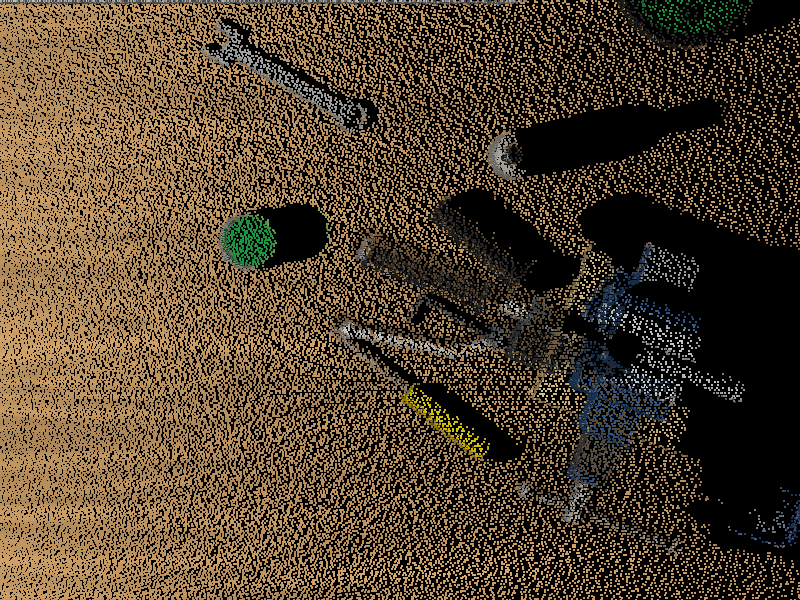

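View pics/zoom_scene.png

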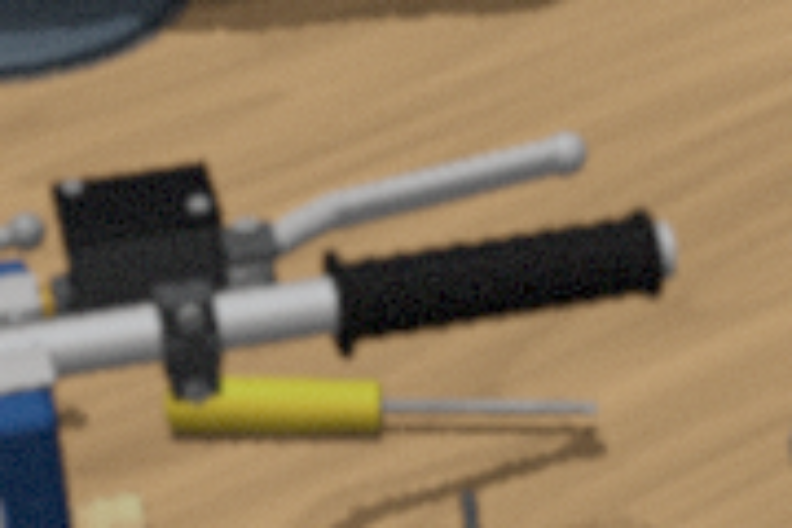

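View pics/zoom_side.png

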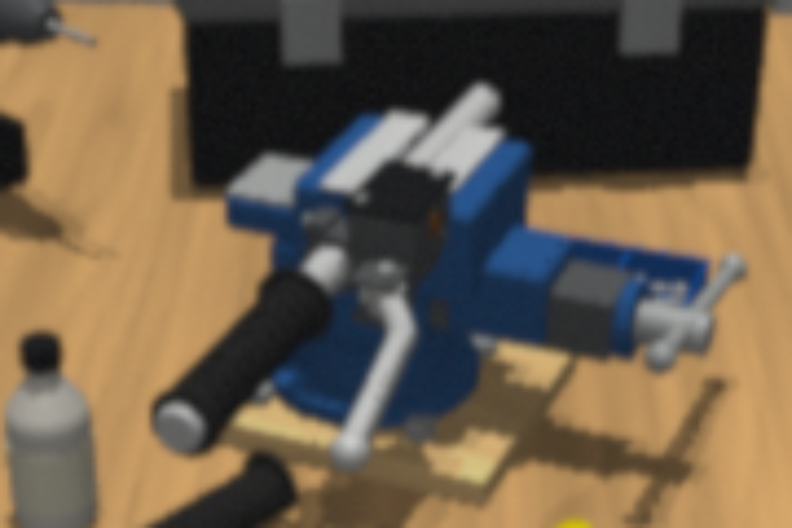

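```bash
cat > fit.py <<'E'
from h import *
from scipy.optimize import least_squares
def pts(which=("scene","side")):
    out=[]
    for n in which:
        d=np.load(f"pics/{n}0.npy"); P=cloud(n,d).reshape(-1,3)[d.ravel()>0]
        out.append(P)
    return np.vstack(out)
def capsule(q,a,b,r):
    ab=b-a; t=np.clip(((q-a)@ab)/(ab@ab),0,1); return np.linalg.norm(q-a-t[:,None]*ab,axis=1)-r
def model(p,Q):
    x0,y0,yaw,dz,xh,yh,phi=p
    c,s=np.cos(yaw),np.sin(yaw)
    # yaw: direction of handlebar x axis in world
    dx,dy=Q[:,0]-x0,Q[:,1]-y0
    q=np.stack([c*dx+s*dy,-s*dx+c*dy,Q[:,2]-.156-dz],1)
    A=lambda *v:np.array(v,float)
    yl=A(-np.sin(phi),np.cos(phi),0); xl=A(np.cos(phi),np.sin(phi),0)
    face=A(xh,yh,0)
    g=capsule(q,A(0,.017,0),A(0,.113,0),.017)
    b=capsule(q,A(0,-.26,0),A(0,0,0),.011)
    # blade box
    r=q-face; l=np.stack([r@xl-.006,r@yl-(-.0125),q[:,2]],1)
    k=np.abs(l)-np.array([.006,.0525,.0075])
    box=np.linalg.norm(np.maximum(k,0),axis=1)+np.minimum(k.max(1),0)
    ball=np.linalg.norm(q-(face+.043*yl+.006*xl),axis=1)-.0095
    return np.stack([g,b,box,ball],1)
def fit(which):
    Q=pts(which); Q=Q[(Q[:,2]>.135)&(Q[:,2]<.185)&(Q[:,0]>.48)&(Q[:,0]<.72)&(Q[:,1]<.03)&(Q[:,1]>-.40)]
    p=np.array([.62,-.15,-.37,0,-.08,.09,.165])
    for tol in (.02,.012,.008,.006):
        m=model(p,Q); a=np.abs(m); j=a.argmin(1); k=a.min(1)<tol; QQ=Q[k]; jj=j[k]
        f=lambda p:np.append(model(p,QQ)[np.arange(len(jj)),jj], [(p[4]+.08)*3,(p[6]-.165)*.3])
        p=least_squares(f,p,loss='soft_l1',f_scale=.002).x
    print(which,p.round(4),np.bincount(jj),np.abs(f(p)).mean().round(5))
    return p
if __name__=="__main__":
    for w in (("scene",),("side",),("scene","side")):
        p=fit(w)
        c,s=np.cos(p[2]),np.sin(p[2]); R=np.array([[c,-s],[s,c]])
        F=p[:2]+R@p[4:6]; ph=p[6]; xl=R@[np.cos(ph),np.sin(ph)]; yl=R@[-np.sin(ph),np.cos(ph)]
        print("face",F.round(4),"press dir",xl.round(3),"hinge",(F-.105*yl+.024*xl).round(4),"ball",(F+.043*yl+.006*xl).round(4),"gripend",(p[:2]+R@[0,.13]).round(4))
E
python3 fit.py
```

```text
('scene',) [ 0.6278 -0.1477 -0.3954  0.0044 -0.1044  0.0662  0.196 ] [ 851 1956  483   67] 0.00277
face [ 0.557  -0.0464] press dir [ 0.98  -0.198] hinge [ 0.5597 -0.1541] ball [ 0.5714 -0.0054] gripend [ 0.6779 -0.0277]
('side',) [ 6.080e-01 -1.321e-01 -3.586e-01  2.000e-04 -8.080e-02  6.730e-02
  1.617e-01] [693 310 180  66] 0.0015
face [ 0.5559 -0.0407] press dir [ 0.981 -0.196] hinge [ 0.5589 -0.1484] ball [5.702e-01 3.000e-04] gripend [ 0.6536 -0.0104]
('scene', 'side') [ 6.113e-01 -1.340e-01 -3.078e-01 -2.000e-04 -7.940e-02  7.050e-02
  1.136e-01] [2032 2009  658  134] 0.00215
face [ 0.557  -0.0428] press dir [ 0.981 -0.193] hinge [ 0.5603 -0.1504] ball [ 0.5712 -0.0017] gripend [ 0.6507 -0.0101]
```

```bash
cat >> h.py <<'E'
from scipy.spatial.transform import Rotation as Ro
def rel(target_pos, press_dir, s=None):
    """tool shift mm / turn deg from measured pose to pos with tool y along press_dir, z down"""
    s=s or robot.observe()
    R0=Ro.from_quat(np.roll(s['eef_rot'],-1))
    y=np.append(press_dir,0); y/=np.linalg.norm(y); z=np.array([0,0,-1.]); x=np.cross(y,z)
    R1=Ro.from_matrix(np.stack([x,y,z],1))
    return R0.inv().apply(np.array(target_pos)-s['position'])*1e3, np.degrees((R0.inv()*R1).as_rotvec())
E
python3 - <<'E'
from h import *
print([a.round(1) for a in rel([.503,-.031,.24],[.981,-.195])])
E
```

```text
[array([-474.6, -505. ,   -8.7]), array([-0.1,  0.1, 78.1])]
```

```bash
python3 -m handwheel '[-475,-505,-9,0,0,78,-475,-505,-9,0,0,78,-475,-505,-9,0,0,78,-475,-505,-9,0,0,78,-475,-505,-9,0,0,78,-475,-505,-9,0,0,78,-475,-505,-9,0,0,78,-475,-505,-9,0,0,78,-475,-505,-9,0,0,78,-475,-505,-9,0,0,78,-475,-505,-9,0,0,78,-475,-505,-9,0,0,78,-475,-505,-9,0,0,78,-475,-505,-9,0,0,78,-475,-505,-9,0,0,78,-475,-505,-9,0,0,78,-475,-505,-9,0,0,78,-475,-505,-9,0,0,78,-475,-505,-9,0,0,78,-475,-505,-9,0,0,78]' 0
python3 - <<'E'
from h import *
s=robot.observe(); print(s['time'],s['position'].round(4),s['ft_force'].round(2),s['qpos'].round(2),s['opening'])
p,d=robot.camera("wrist"); cv2.imwrite("pics/wrist1.png",p[:,:,::-1]); np.save("pics/wrist1.npy",d)
np.savez("pics/wrist1s.npz",pos=s['position'],rot=s['eef_rot'])
E
```

```text
time: 1.82
position: [0.5032, -0.0299, 0.2399]
eef_rot: [-0.001, 0.772, 0.635, -0.0]
ft_force: [0.6, -0.2, -0.0]
opening: 0.001
1.8167 [ 0.5032 -0.0299  0.2399] [ 0.55 -0.18 -0.02] [-0.5   0.19  0.55  1.95 -0.12  1.04 -0.09] 0.0011725885582577263
```

View pics/wrist1.png

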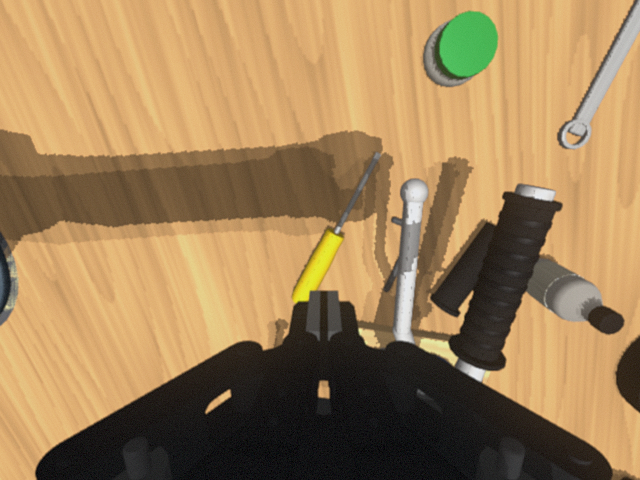

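The wrist view shows the ball at (413,191), the blade running down to (404,335), the grip at (470–560,190–365) and the shut fingertips at (325,300). I'll measure the lever from this view.

Run:
```python
from h import *
import fit
m=robot.camera_model("wrist"); f=240/np.tan(np.radians(m['fovy'])/2)
z=np.load("pics/wrist1.npy"); s=np.load("pics/wrist1s.npz")
v,u=np.mgrid[0:480,0:640]
C=np.stack([(u-m['cx'])/f*z,(v-m['cy'])/f*z,z,np.ones_like(z)],-1)
T=(C@m['tool_from_camera'].T)[...,:3]
Wd=Ro.from_quat(np.roll(s['rot'],-1)).apply(T.reshape(-1,3))+s['pos']; Wd=Wd.reshape(480,640,3)
for uv in [(413,191),(412,230),(408,270),(405,310),(520,230),(500,320),(469,35)]: print(uv,Wd[uv[1],uv[0]].round(4),z[uv[1],uv[0]].round(3))
# finger envelope in tool coords
k=(v>290)&(u>280)&(u<370)&(z>0)&(z<.25)
t=T[k]
for zz in range(0,-60,-8):
    q=t[(t[:,2]*1e3<zz+4)&(t[:,2]*1e3>=zz-4)]
    if len(q): print(zz,"y",(q[:,1].min()*1e3).round(1),(q[:,1].max()*1e3).round(1),"xmax",(q[:,0].max()*1e3).round(1))
ok=(z>0)&~((u<395)&(v>280))&~((v>340)&(u<450))
Q=Wd[ok]
fit.pts=lambda w:Q
p=fit.fit(("wrist",))
c,sn=np.cos(p[2]),np.sin(p[2]); R=np.array([[c,-sn],[sn,c]])
F=p[:2]+R@p[4:6]; ph=p[6]; xl=R@[np.cos(ph),np.sin(ph)]; yl=R@[-np.sin(ph),np.cos(ph)]
print("face",F.round(4),"press",xl.round(3),"hinge",(F-.105*yl+.024*xl).round(4),"ball",(F+.043*yl+.006*xl).round(4),"gripend",(p[:2]+R@[0,.13]).round(4))
```

```text
(413, 191) [0.5694 0.0026 0.165 ] 0.218
(412, 230) [ 0.5661 -0.0243  0.1637] 0.227
(408, 270) [ 0.56   -0.0534  0.1635] 0.237
(405, 310) [ 0.5539 -0.0846  0.1642] 0.246
(520, 230) [ 0.6353 -0.036   0.1702] 0.221
(500, 320) [ 0.6185 -0.1003  0.1735] 0.238
(469, 35) [0.662  0.107  0.0454] 0.295
-8 y -13.3 13.3 xmax 12.5
-16 y -13.7 13.3 xmax 12.4
-24 y -13.8 13.4 xmax 12.4
-32 y -13.8 13.4 xmax 12.4
-40 y -15.7 16.1 xmax 14.5
-48 y -14.5 15.8 xmax 14.8
-56 y -13.9 14.4 xmax 13.7
('wrist',) [ 6.087e-01 -1.331e-01 -3.650e-01 -2.000e-04 -8.060e-02  6.710e-02
  1.675e-01] [8766  436 2554  589] 0.00095
face [ 0.5573 -0.0416] press [ 0.981 -0.196] hinge [ 0.5602 -0.1493] ball [ 0.5716 -0.0006] gripend [ 0.6551 -0.0117]
```

Run:
```python
from h import *
F=np.array([.5573,-.0416]);d=np.array([.981,-.196])
for g in (.035,.008,.002,0): print(g,[a.round(2) for a in rel(np.append(F-(.0134+g)*d,.14),d)])
```

```text
0.035 [array([-1.49,  7.22, 99.93]), array([-0.06, -0.03,  0.23])]
0.008 [array([-1.6 , 34.23, 99.9 ]), array([-0.06, -0.03,  0.23])]
0.002 [array([-1.62, 40.23, 99.89]), array([-0.06, -0.03,  0.23])]
0 [array([-1.63, 42.23, 99.89]), array([-0.06, -0.03,  0.23])]
```

Descend clear of the lever, then close to an 8 mm gap.

```bash
python3 -m handwheel '[-1.5,5,35,0,0,0.2,-1.5,5,70,0,0,0.2,-1.5,5,100,0,0,0.2,-1.5,5,100,0,0,0.2,-1.5,14,100,0,0,0.2,-1.5,24,100,0,0,0.2,-1.5,34,100,0,0,0.2,-1.5,34,100,0,0,0.2,-1.5,34,100,0,0,0.2]'
python3 - <<'E'
from h import *
s=robot.observe(); print(s['time'],s['position'].round(4),s['ft_force'].round(2))
F=np.array([.5573,-.0416]);d=np.array([.981,-.196])
H=np.array([.5602,-.1493])
print([a.round(2) for a in rel(np.append(F-.0134*d,.14),d)])
P0=F-.0134*d-H
for a in (0,.04,.08,.12,.16,.2,.22,.24,.25):
    c,sn=np.cos(-a),np.sin(-a);R=np.array([[c,-sn],[sn,c]])
    print(a,[x.round(2) for x in rel(np.append(H+R@P0,.14),R@d)])
p,dd=robot.camera("wrist"); cv2.imwrite("pics/wrist2.png",p[:,:,::-1])
E
```

```text
time: 2.62
position: [0.5383, -0.0391, 0.1416]
eef_rot: [0.001, 0.774, 0.633, 0.001]
ft_force: [-0.6, 0.5, 0.1]
opening: -0.001
2.6167 [ 0.5383 -0.0391  0.1416] [-0.61  0.51  0.07]
[array([1.23, 5.7 , 1.66]), array([ 0.16, -0.03, -0.1 ])]
0 [array([1.23, 5.7 , 1.66]), array([ 0.16, -0.03, -0.1 ])]
0.04 [array([2.65, 9.93, 1.67]), array([ 0.16, -0.04,  2.19])]
0.08 [array([ 3.89, 14.21,  1.68]), array([ 0.16, -0.04,  4.49])]
0.12 [array([ 4.97, 18.54,  1.7 ]), array([ 0.16, -0.04,  6.78])]
0.16 [array([ 5.87, 22.91,  1.71]), array([ 0.16, -0.05,  9.07])]
0.2 [array([ 6.59, 27.3 ,  1.72]), array([ 0.16, -0.05, 11.36])]
0.22 [array([ 6.89, 29.51,  1.73]), array([ 0.16, -0.05, 12.51])]
0.24 [array([ 7.14, 31.73,  1.74]), array([ 0.16, -0.05, 13.65])]
0.25 [array([ 7.25, 32.84,  1.74]), array([ 0.16, -0.05, 14.23])]
```

View pics/wrist2.png

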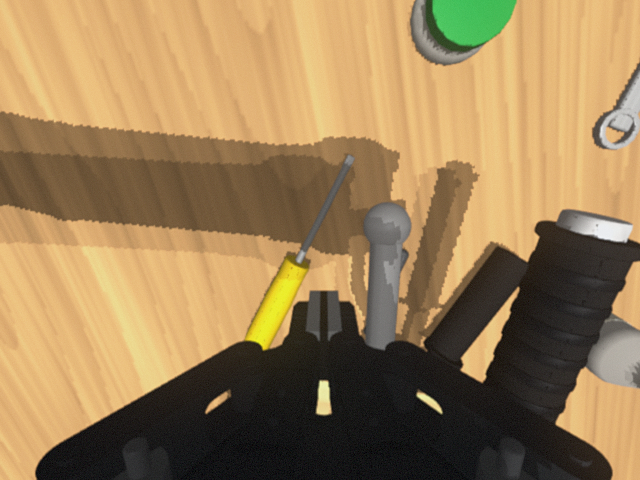

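```bash
python3 -m handwheel '[0.6,3,1.5,0.1,0,0,1.2,5.7,1.5,0.1,0,0,1.7,7.1,1.5,0.1,0,0.7,2.2,8.5,1.5,0.1,0,1.4,2.7,9.9,1.5,0.1,0,2.2,3.3,12,1.5,0.1,0,3.3,3.9,14.2,1.5,0.1,0,4.5,4.4,16.4,1.5,0.1,0,5.6,5,18.5,1.5,0.1,0,6.8,5.4,20.7,1.5,0.1,0,7.9,5.9,22.9,1.5,0.1,0,9.1,6.2,24.5,1.5,0.1,0,10,6.2,24.5,1.5,0.1,0,10,6.2,24.5,1.5,0.1,0,10]'
cat > st.py <<'E'
from h import *
import sys
F=np.array([.5573,-.0416]);d=np.array([.981,-.196]);H=np.array([.5602,-.1493])
s=robot.observe(); R=Ro.from_quat(np.roll(s['eef_rot'],-1)); y=R.as_matrix()[:2,1]
p=s['position'][:2]+.0134*R.as_matrix()[:2,1]
r=p-H; r0=F-H
a=np.arctan2(r0[1],r0[0])-np.arctan2(r[1],r[0])
yaw=np.arctan2(d[1],d[0])-np.arctan2(y[1],y[0])
fy=R.inv().apply(s['ft_force'])
print("t %.2f"%s['time'],"pos",s['position'].round(4),"a_est %.4f yaw %.4f"%(a,yaw),"Ftool",fy.round(2),"rad %.1f/%.1f"%(np.linalg.norm(r)*1e3,np.linalg.norm(r0)*1e3))
for t in (0,.2,.24,.25):
    c,sn=np.cos(-t),np.sin(-t);Q=np.array([[c,-sn],[sn,c]])
    print(t,[x.round(2) for x in rel(np.append(H+Q@(F-.0134*d-H),.14),Q@d,s)])
E
python3 st.py
```

```text
time: 3.83
position: [0.5617, -0.0374, 0.1386]
eef_rot: [-0.001, 0.826, 0.564, -0.001]
ft_force: [-4.6, 1.0, 2.1]
opening: 0.004
t 3.83 pos [ 0.5617 -0.0374  0.1386] a_est 0.1572 yaw 0.1760 Ftool [-0.77 -4.67 -2.09] rad 108.0/107.7
0 [array([ -7.92, -15.79,  -1.33]), array([-1.300e-01, -1.000e-02, -1.009e+01])]
0.2 [array([ 1.11,  4.55, -1.38]), array([-0.13,  0.01,  1.37])]
0.24 [array([ 2.41,  8.82, -1.39]), array([-0.13,  0.01,  3.67])]
0.25 [array([ 2.71,  9.89, -1.39]), array([-0.13,  0.01,  4.24])]
```

Contact is made on the light spring (about 4.7 N). I'll carry on towards firm and then use small steps.

```bash
python3 -m handwheel '[0.4,1.5,0,0,0,0.6,0.8,3,0,0,0,1.2,1.2,4.5,0,0,0,1.8,1.6,6,0,0,0,2.5,1.9,7,0,0,0,3,1.9,7,0,0,0,3,1.9,7,0,0,0,3]'; python3 st.py
```

```text
time: 4.42
position: [0.5687, -0.0378, 0.1386]
eef_rot: [-0.001, 0.84, 0.542, -0.001]
ft_force: [-5.2, 1.6, 2.4]
opening: -0.003
t 4.42 pos [ 0.5687 -0.0378  0.1386] a_est 0.2199 yaw 0.2282 Ftool [-0.75 -5.43 -2.42] rad 107.9/107.7
0 [array([-11.16, -21.89,  -1.3 ]), array([ -0.16,  -0.03, -13.08])]
0.2 [array([-1.08, -2.04, -1.36]), array([-0.16, -0.01, -1.62])]
0.24 [array([ 0.45,  2.15, -1.37]), array([-0.16, -0.01,  0.67])]
0.25 [array([ 0.81,  3.2 , -1.37]), array([-0.16, -0.01,  1.25])]
```

```bash
python3 -m handwheel '[0.1,0.7,0,0,0,0.2,0.2,1.4,0,0,0,0.4,0.2,1.4,0,0,0,0.4,0.2,1.4,0,0,0,0.4]'; python3 st.py|head -1;  python3 -m handwheel '[0.1,0.6,0,0,0,0.2,0.1,0.6,0,0,0,0.2,0.1,0.6,0,0,0,0.2]'; python3 st.py|head -1
```

```text
time: 4.75
position: [0.57, -0.038, 0.1386]
eef_rot: [-0.001, 0.842, 0.539, -0.001]
ft_force: [-5.3, 3.6, 1.4]
opening: 0.004
t 4.75 pos [ 0.57   -0.038   0.1386] a_est 0.2321 yaw 0.2351 Ftool [ 1.03 -6.35 -1.39] rad 107.9/107.7
time: 5.0
position: [0.5706, -0.0381, 0.1387]
eef_rot: [-0.001, 0.843, 0.538, -0.001]
ft_force: [-4.9, 2.6, 3.8]
opening: 0.003
t 5.00 pos [ 0.5706 -0.0381  0.1387] a_est 0.2372 yaw 0.2386 Ftool [ 0.25 -5.52 -3.78] rad 107.9/107.7
```

```bash
python3 -m handwheel '[0,0.6,0,0,0,0,0,0.6,0,0,0,0,0,0.6,0,0,0,0]'; python3 st.py|head -1;  python3 -m handwheel '[0,0.5,0,0,0,0,0,0.5,0,0,0,0,0,0.5,0,0,0,0]'; python3 st.py|head -1
```

```text
time: 5.25
position: [0.5707, -0.0381, 0.1386]
eef_rot: [-0.002, 0.843, 0.538, -0.001]
ft_force: [-5.6, 2.7, 3.0]
opening: -0.0
t 5.25 pos [ 0.5707 -0.0381  0.1386] a_est 0.2384 yaw 0.2384 Ftool [ 0.1  -6.22 -2.99] rad 107.9/107.7
time: 5.5
position: [0.5707, -0.0381, 0.1386]
eef_rot: [-0.002, 0.843, 0.538, -0.001]
ft_force: [-7.5, 2.2, 5.6]
opening: 0.004
t 5.50 pos [ 0.5707 -0.0381  0.1386] a_est 0.2387 yaw 0.2384 Ftool [-1.11 -7.74 -5.55] rad 107.9/107.7
```

```bash
python3 -m handwheel '[0,0.7,0,0,0,0,0,1.4,0,0,0,0,0,1.4,0,0,0,0,0,1.4,0,0,0,0]'; python3 st.py|head -1
python3 - <<'E'
from h import *
p,dd=robot.camera("wrist"); cv2.imwrite("pics/wrist3.png",p[:,:,::-1])
s=robot.observe(); print(s['ft_force'].round(2),s['torque'].round(2),s['qpos'].round(3))
E
```

```text
time: 5.83
position: [0.5709, -0.0382, 0.1386]
eef_rot: [-0.004, 0.843, 0.538, -0.002]
ft_force: [-10.3, 5.4, 8.3]
opening: -0.0
t 5.83 pos [ 0.5709 -0.0382  0.1386] a_est 0.2400 yaw 0.2382 Ftool [  0.49 -11.71  -8.21] rad 107.9/107.7
[-11.29   4.07   7.35] [ 0.94  2.06 -0.  ] [-0.431  0.446  0.562  1.898 -0.305  0.89  -0.153]
```

View pics/wrist3.png

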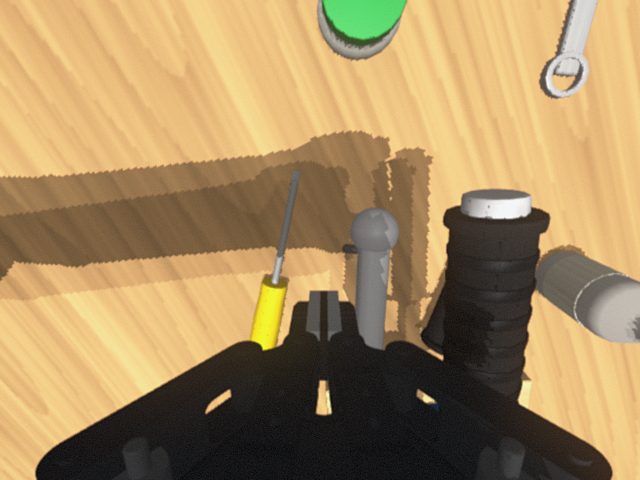

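Wrist view: the lever is against the finger's back at (355–385,230–345), the ball is at (375,232), and the gap to the grip is clear. The lever has gone firm: about 11.7 N, with the position stopped at 0.24. Now release it fully.

```bash
python3 st.py | sed -n 2p; python3 -m handwheel '[-0.5,-2,0,0,0,-0.5,-1.5,-5,0,0,0,-2,-2.5,-8,0,0,0,-3.5,-4,-11,0,0,0,-5,-5.5,-14,0,0,0,-7,-7,-17,0,0,0,-9,-8.5,-20,0,0,0,-11,-10.5,-23,0,0,0,-12.5,-12,-26,0,0,0,-13.7,-13,-29,0,0,0,-13.7,-14,-32,0,0,0,-13.7,-14,-35,0,0,0,-13.7,-14,-35,0,0,0,-13.7,-14,-35,0,0,0,-13.7,-14,-35,0,0,0,-13.7]'; python3 st.py
python3 - <<'E'
from h import *
p,dd=robot.camera("wrist"); cv2.imwrite("pics/wrist4.png",p[:,:,::-1])
E
```

```text
0 [array([-12.03, -23.88,  -1.21]), array([ -0.47,  -0.09, -13.64])]
time: 7.13
position: [0.5361, -0.038, 0.1389]
eef_rot: [-0.0, 0.773, 0.634, -0.0]
ft_force: [0.9, 0.0, 0.4]
opening: 0.001
t 7.13 pos [ 0.5361 -0.038   0.1389] a_est -0.0735 yaw 0.0001 Ftool [ 0.22  0.89 -0.4 ] rad 109.2/107.7
0 [array([ 0.65,  8.07, -1.06]), array([-0.04, -0.01, -0.  ])]
0.2 [array([ 5.98, 29.68, -1.07]), array([-0.04, -0.  , 11.45])]
0.24 [array([ 6.52, 34.11, -1.08]), array([-0.04, -0.  , 13.75])]
0.25 [array([ 6.63, 35.22, -1.08]), array([-0.04, -0.  , 14.32])]
```

View pics/wrist4.png

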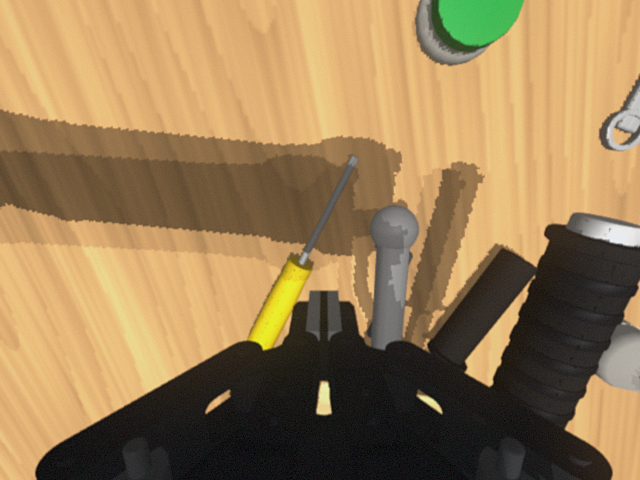

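The lever has sprung fully out: the ball is at (395,228), there is a visible gap to the finger, and the force is zero. Now the second press.

```bash
python3 -m handwheel '[0.3,3,-0.5,0,0,0,0.6,6,-0.7,0,0,0,0.7,8,-0.7,0,0,0,1.6,11,-0.7,0,0,1.5,2.6,14,-0.7,0,0,3.2,3.4,17,-0.7,0,0,4.8,4.2,20,-0.7,0,0,6.4,4.9,23,-0.7,0,0,8,5.4,26,-0.7,0,0,9.6,5.9,29,-0.7,0,0,11.1,6.2,31,-0.7,0,0,12.2,6.4,33,-0.7,0,0,13.2,6.4,33,-0.7,0,0,13.2,6.4,33,-0.7,0,0,13.2]'; python3 st.py
```

```text
time: 8.35
position: [0.569, -0.0379, 0.1394]
eef_rot: [-0.001, 0.841, 0.541, -0.001]
ft_force: [-5.7, 1.2, 3.4]
opening: -0.001
t 8.35 pos [ 0.569  -0.0379  0.1394] a_est 0.2231 yaw 0.2308 Ftool [-1.32 -5.71 -3.43] rad 107.9/107.7
0 [array([-11.27, -22.21,  -0.57]), array([-1.500e-01,  1.000e-02, -1.322e+01])]
0.2 [array([-1.14, -2.39, -0.62]), array([-0.15,  0.02, -1.76])]
0.24 [array([ 0.4 ,  1.8 , -0.64]), array([-0.15,  0.02,  0.53])]
0.25 [array([ 0.75,  2.86, -0.64]), array([-0.15,  0.02,  1.1 ])]
```

```bash
python3 -m handwheel '[0.2,0.8,-0.2,0,0,0.3,0.3,1.6,-0.4,0,0,0.5,0.3,2.4,-0.5,0,0,0.6,0.3,3.1,-0.5,0,0,0.6,0.3,3.7,-0.5,0,0,0.6,0.3,3.7,-0.5,0,0,0.6,0.3,3.7,-0.5,0,0,0.6]'; python3 st.py|head -1
```

```text
time: 8.93
position: [0.5707, -0.0382, 0.1394]
eef_rot: [-0.003, 0.844, 0.537, -0.002]
ft_force: [-8.3, 2.9, 5.5]
opening: 0.001
t 8.93 pos [ 0.5707 -0.0382  0.1394] a_est 0.2388 yaw 0.2407 Ftool [-0.91 -8.78 -5.48] rad 107.9/107.7
```

```bash
python3 -m handwheel '[0,0.6,-0.1,0,0,0,0,1.2,-0.3,0,0,0,0,1.7,-0.3,0,0,0,0,1.7,-0.3,0,0,0,0,1.7,-0.3,0,0,0,0,1.7,-0.3,0,0,0]'; python3 st.py|head -1
```

```text
time: 9.43
position: [0.5709, -0.0382, 0.1394]
eef_rot: [-0.004, 0.844, 0.537, -0.003]
ft_force: [-11.8, 4.6, 8.1]
opening: 0.0
t 9.43 pos [ 0.5709 -0.0382  0.1394] a_est 0.2399 yaw 0.2405 Ftool [ -0.8  -12.73  -7.93] rad 107.8/107.7
```

12.7 N normal to the face, within the 8–20 N band. Hold.

```bash
for i in 1; do python3 -m handwheel '[0,0,0,0,0,0,0,0,0,0,0,0,0,0,0,0,0,0,0,0,0,0,0,0,0,0,0,0,0,0,0,0,0,0,0,0,0,0,0,0,0,0,0,0,0,0,0,0,0,0,0,0,0,0,0,0,0,0,0,0,0,0,0,0,0,0,0,0,0,0,0,0,0,0,0,0,0,0,0,0,0,0,0,0,0,0,0,0,0,0,0,0,0,0,0,0,0,0,0,0,0,0,0,0,0,0,0,0,0,0,0,0,0,0,0,0,0,0,0,0]'; done; python3 st.py|head -1
python3 -m handwheel '[0,0,0,0,0,0,0,0,0,0,0,0,0,0,0,0,0,0,0,0,0,0,0,0,0,0,0,0,0,0,0,0,0,0,0,0,0,0,0,0,0,0,0,0,0,0,0,0,0,0,0,0,0,0,0,0,0,0,0,0,0,0,0,0,0,0,0,0,0,0,0,0,0,0,0,0,0,0,0,0,0,0,0,0,0,0,0,0,0,0,0,0,0,0,0,0,0,0,0,0,0,0,0,0,0,0,0,0,0,0,0,0,0,0,0,0,0,0,0,0]'; python3 st.py|head -1
python3 -m handwheel '[0,0,0,0,0,0,0,0,0,0,0,0,0,0,0,0,0,0,0,0,0,0,0,0,0,0,0,0,0,0,0,0,0,0,0,0,0,0,0,0,0,0,0,0,0,0,0,0,0,0,0,0,0,0,0,0,0,0,0,0]'; python3 st.py|head -1
python3 - <<'E'
from h import *
p,dd=robot.camera("side"); cv2.imwrite("pics/side5.png",cv2.resize(p[130:290,200:420,::-1],None,fx=3.6,fy=3.6))
p,dd=robot.camera("wrist"); cv2.imwrite("pics/wrist5.png",p[:,:,::-1])
E
```

```text
time: 11.1
position: [0.5708, -0.0382, 0.1394]
eef_rot: [-0.004, 0.844, 0.537, -0.003]
ft_force: [-12.3, 4.2, 7.6]
opening: 0.0
t 11.10 pos [ 0.5708 -0.0382  0.1394] a_est 0.2397 yaw 0.2404 Ftool [ -1.45 -12.98  -7.46] rad 107.8/107.7
time: 12.77
position: [0.5709, -0.0382, 0.1394]
eef_rot: [-0.004, 0.844, 0.537, -0.003]
ft_force: [-12.1, 4.7, 7.0]
opening: -0.0
t 12.77 pos [ 0.5709 -0.0382  0.1394] a_est 0.2400 yaw 0.2405 Ftool [ -0.89 -13.06  -6.82] rad 107.8/107.7
time: 13.6
position: [0.5709, -0.0382, 0.1394]
eef_rot: [-0.004, 0.844, 0.537, -0.003]
ft_force: [-11.4, 4.5, 7.0]
opening: 0.0
t 13.60 pos [ 0.5709 -0.0382  0.1394] a_est 0.2400 yaw 0.2404 Ftool [ -0.8  -12.3   -6.91] rad 107.8/107.7
```

View pics/side5.png

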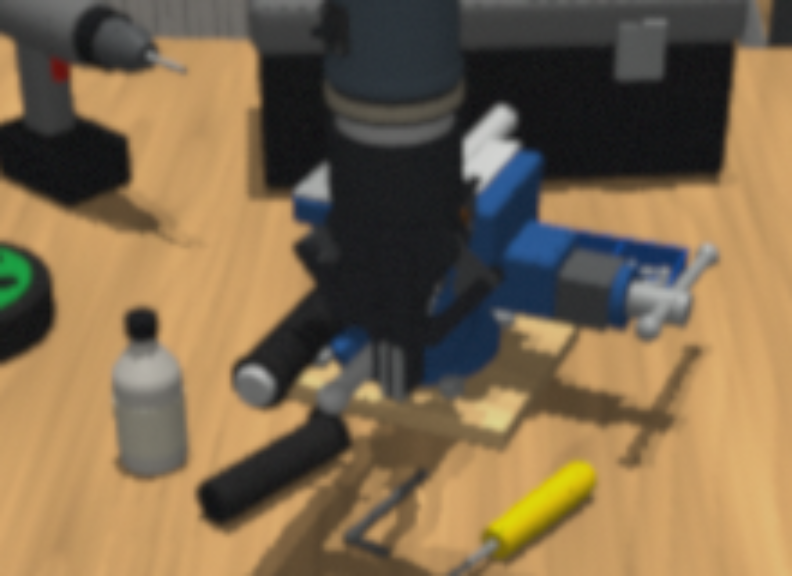

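View pics/wrist5.png

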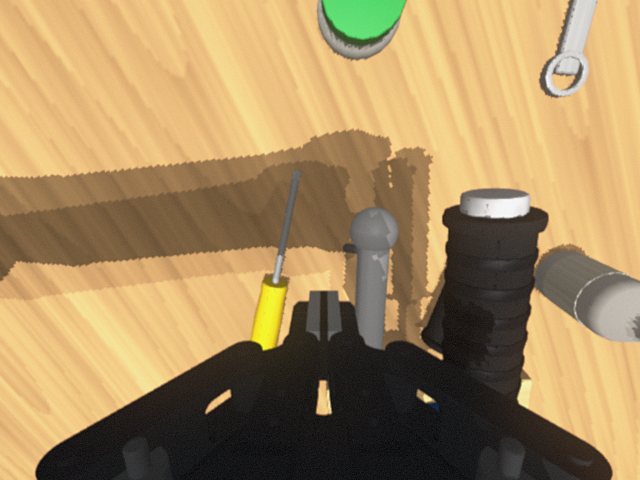

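Both views show the shut fingers against the lever's outer face, with the ball at (375,230) in the wrist view. The grip at (445–545,…) is clear and everything else is in place. The hold has lasted over 4 s at about 13 N, so I'm handing in.

```bash
python3 -c "
from rig import robot
print(robot.close_job())"
```

```text
the job is handed in; nothing more can be done
None
```

The brake lever goes firm before it reaches the grip. I pressed it with the back of one shut finger, and the program ended still holding it in.

- **First press:** the lever stopped moving at about 0.24 rad, with about 12 N on its face.
- **Release:** I backed off until the wrist camera showed a gap between finger and lever. The force read about zero, and the lever looked fully out.
- **Second press and hold:** I held the firm point from 9.4 s to 13.6 s, and was still holding at hand-in. The force on the lever face was 12.3–13.1 N and the estimated lever angle stayed at 0.240 rad.
- **Last pictures:** the finger was on the outer face only and the ball was still well clear of the grip. The neighbouring items in view looked undisturbed.

**One oddity:** during the hold the force sensor also showed about 7 N vertically, most likely friction at the contact. I raised the tool about 1 mm in all during the second press, but that did not remove it. The total force stayed near 15 N, well below the forcing limit.

The angles are worked out from the tool position and the hinge position found from the camera, since there was no direct reading of the lever joint.

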